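Hold the capsule box unlocked with its key

TASK

Take the key with the lime-green bow out of the wooden key stand, push it fully home into the lock on the white coffee-capsule box (its wafers are sticky, so wiggle the key left and right to get it in), and turn it a quarter turn clockwise (seen from above), as far as it goes. The lock springs back, so finish while still gripping the key and holding it turned, latch drawn back. Leave the blue key and the other things on the table where they are.

Things in the scene. Friction and masses are not known exactly. Their poses are not given: they have to be found in the camera images.
- key_bow (a point): middle of the lime-green plastic bow of the right key (bow 30 mm wide along x, 9 mm thick along y, 34 mm high). The key stands upright in one of the two slots of the key stand, blade down; x lies along the blade's width, y across its thickness, z up along the key. Grip the flat sides of the bow (closing along y). Either way round fits the lock. Mass about 60 g
- key_collar (a point): underside of the key's steel collar, 27 mm below the middle of the bow; the collar is 21 mm by 13 mm by 6 mm high. The blade reaches 36 mm below this point, 12 mm wide (x) and 5 mm thick (y), square-ended. Two notches in the blade leave it free to turn only when the key is fully home (the collar then sits on the lock face)
- other_key_bow (a point): middle of the blue bow of another key in the stand, same size, 60 mm from the right key along the stand; it does not work the lock
- key_stand: dark wooden block, 130 mm (its x) by 60 mm by 45 mm high, fixed, with two upright slots 60 mm apart along its x; origin under its middle. The keys' blades are 36 mm deep in it, collars on its top
- lock_face (a point): centre of the lock's upper face, a brass plug in a steel ring 38 mm across, 68 mm above the table on the front deck of the white box; it fits the blade from straight above. z up, x the box's back direction
- keyway (a point): the same point on the brass plug, turning with it: x lies along the slot (14 mm long, 7 mm wide, its mouth chamfered by 2 mm all round), z up. The plug is 10 mm thick and follows the key with about 0.17 rad of play either way
- wafers (a point): on the lock axis 20 mm under the face, between two hidden sticky wafers (13-17 and 24-28 mm below the face) with slots like the keyway's. The upper stands 0.36-0.46 rad clockwise, the lower as much anticlockwise of the plug's rest direction. Pushed straight the blade sticks on them; swung some 0.5 rad to either side in turn, going down about 4 mm a swing under 5 to 15 N, it works through (held twisted, it jams)
- lock_turn (a joint): turn of the plug, rad: 0 at rest, grows clockwise seen from above, stops at 1.55; a spring of 0.08 N m per rad brings it back to 0. It can also be turned to -0.55. A steel latch bolt on the deck slides back with it
- capsule_box: the white box, 180 mm deep (x) by 200 mm wide (y), fixed; front deck 60 mm high, clear lid over coloured capsules behind it 86 mm high; origin under its middle, front with the lock (60 mm ahead of the origin) towards the robot
- mug: white ceramic mug, 80 mm across, 90 high; origin under its middle (leave alone)
- coffee_jar: closed amber jar, 72 mm across, 150 high; origin under its middle (leave alone)
- bowl: blue bowl, 130 mm across, 55 high; origin under its middle (leave alone)
- tumbler: clear tumbler, 68 mm across, 100 high; origin under its middle (leave alone)
- tin: red tin, 66 mm across, 75 high; origin under its middle (leave alone)
- spoon: steel spoon lying on the table (leave alone)
Things that resemble listed ones, but are neither listed nor needed, are in the scene too. Of the things like the part that bears key_bow, leave any that is pink; of the rest the smaller one is meant.

How it is judged:
By the outcome, as a careful person would: the job done as asked, in the order asked, and still so for the second after the job is handed in, while the arm keeps its last pose, push and grip.
It also fails if it takes over 59 s, if anything falls off the work surface, if the arm or the gripper's body presses on something with over 40 N, if the wrist force passes 120 N, or if a joint passes its speed limit or range.

ROBOT

A 7-joint arm with a two-finger parallel gripper is mounted at the origin on the work surface. World frame = base frame: x ahead of the robot, y to its left, z up, the work surface at z = 0. Lengths are in m, angles in rad, forces in N, time in s.
With the tool pointing down it reaches from about 0.425 to 0.875 m from the base axis. Payload 4.7 kg.
Tool frame: the origin (TCP) lies at the centre of the arm's flange, where the gripper is bolted on; the fingertips stand 182 mm ahead of it and the grasp point (between the pads) lies 164 mm ahead of it; x points along the fingers, y is the direction in which the jaws open and shut, and the axes are right-handed (so a half turn about x gives the same grasp; the last joint's range is limited). The gripper opens to 87 mm and grips with 3 to 60 N. Pads are 19 mm wide; open, the fingers measure 117 mm over their backs; the gripper's body (75 mm by 190 mm) begins 51 mm behind the grasp point.
Start: joints at [-1.335, 0.321, -0.07, 1.45, 0.023, 1.371, -0.057], TCP at [0.143, 0.634, 0.405] pointing down, gripper open.
Joint ranges: [-2.86, 2.86], [-0.3, 2.09], [-1.38, 1.24], [0.06, 2.45], [-1.56, 4.7], [0.09, 2.05], [-2.69, 2.69]. Speed limits (rad/s): [2.57, 2.57, 3.14, 3.14, 3.14, 3.14, 3.14].

INTERFACE

Orientations are given as a rotation vector (axis times angle).
In Python, from bench import ctrl gives the robot as it stands.
- The arm moves only by the shell command python3 -m crank 'ROWS' [FORCE]. ROWS is JSON, one flat list of numbers, 7 for each row, row after row: the shift along the tool's x, y, z in mm, then the turn, a rotation vector about the tool's x, y, z in rad, then the finger opening in mm, from 0 to 87. A call has exactly 5 rows; each row shifts and turns the commanded pose from where the row before left it, along the tool's axes as they then stand; what a row does not reach is not made up. A row lasts 1/8 s, in which the tool goes at most 62.5 mm and 10.7 degrees, less where a joint would pass 70% of its speed; a pose out of reach is approached as far as the arm can. A call with a gripper value outside its range is refused whole. The fingers move at their own pace and stop on an object; FORCE is the grip in N (left out, the last holds). Time passes only in rows, so rows that do not move let the fingers close, or fill a call up. It gives the time, the measured TCP pose, the force and the opening at its end, in the units of the state.
- ctrl.get_state(): the state, without advancing time (a new reading comes with each control period).
- ctrl.get_image(name): name is "side" or "top" or "wrist"; returns the picture (420x560x3 uint8, red, green, blue); there is no depth.
- ctrl.camera_params(name): a dict with "K" (3x3 intrinsics, pixels), "world_to_cam" (4x4, takes a point from world to camera coordinates); the wrist camera has in their place "hand_eye" (4x4, takes a point from camera to tool coordinates, whose origin is the TCP and whose axes are the tool frame's). Camera axes: x right, y down, z forward; pixel columns grow to the right and rows downward; lengths in m; the calibration is good to about 2 mm. A picture is of the moment at which its call begins: read the wrist's pose just before it. camera_params takes no time and is no camera call.
- ctrl.close_job(): hands the job in, once; it reports no verdict.
Trained networks look in the newest picture that a camera, given by its name, has taken for a name from the list of things; names that differ only in an ending like _2 or _b are one class to them, and where a whole thing is asked for, a point or a joint stands for the part that bears it (a point fixed in the world has none). Each returns a list of dicts, best first, with "confidence" (0 to 1); they miss things now and then, are a little off and sometimes report something else, mostly with a low value. They report only what shows in the picture. A call takes as long as a camera call. They do not tell look-alikes from the thing itself.
- ctrl.regions_of(camera, target): "region" (420x560 bool, what is visible of it) and "at" ([column, row] in pixels, amid what is visible of it).
- ctrl.mark_of(camera, target): "at" ([column, row] in pixels: a listed point, or the origin of a listed thing).
The state is a dict: "time": time; "joint_positions": joint angles; "qd": joint speeds; "joint_torque": joint torques, N m; "position": TCP position; "tool_rot": TCP orientation; "ft_force": force on the tool from outside, world axes, zero at the start; "torque": the same for the moment, N m; "grip_width": opening from 0.0 (shut) to 1.0 (fully open).
Only numpy, scipy, OpenCV 4.12 (cv2) and the standard library are available. Lean on these libraries where they do the work, as an engineer would, in place of code of your own. Each camera call takes 0.05 s, during which the arm holds its last target.

## Working session

There is one attempt and no reset: what is moved stays moved. The work goes in short steps, Python scripts to look and compute and a shell command to move; the robot and the scene stay as the last step left them, time stands still between calls to the robot, and variables do not carry over. Pictures are saved under pics/ and viewed, and the job is handed in when it is done.

```bash
ls; mkdir -p pics
python3 - <<'E'
from bench import ctrl
import cv2
s=ctrl.get_state(); print(s)
for n in ("side","top","wrist"):
    im=ctrl.get_image(n); cv2.imwrite(f"pics/{n}0.png",cv2.cvtColor(im,cv2.COLOR_RGB2BGR))
    print(n,ctrl.camera_params(n))
E
```

```text
pics
{'time': 0.0, 'joint_positions': array([-1.33488954,  0.32181877, -0.0700691 ,  1.45168419,  0.02263791,
        1.37081575, -0.05688199]), 'qd': array([-0.00134673, -0.00078992,  0.00054661,  0.00011168,  0.0009443 ,
       -0.00010521, -0.00082557]), 'joint_torque': array([-1.43401758e-04, -4.91282666e+01, -4.03844006e-01, -3.12533891e+01,
       -6.38409262e-02,  4.37037076e-02,  1.85205245e-04]), 'position': array([0.1429954 , 0.6338581 , 0.40365922]), 'tool_rot': array([ 0.17258639,  1.56384708, -0.17563617]), 'ft_force': array([-0.12789581,  0.42335428, -0.49177199]), 'torque': array([ 0.03335604,  0.043361  , -0.008101  ]), 'grip_width': 0.9996253490107478}
side {'K': array([[387.09637518,   0.        , 285.25310371],
       [  0.        , 387.09637518, 208.23948236],
       [  0.        ,   0.        ,   1.        ]]), 'world_to_cam': array([[ 0.78361164, -0.6212004 ,  0.00792911, -0.36311939],
       [-0.40139517, -0.51599783, -0.75672198,  0.30460405],
       [ 0.4741674 ,  0.58979344, -0.65368874,  0.80607308],
       [ 0.        ,  0.        ,  0.        ,  1.       
[... 253 characters left out ...]
  [-0.99428547, -0.0157567 , -0.10558472,  0.52156934],
       [ 0.10539284,  0.01255005, -0.99435147,  1.30165423],
       [ 0.        ,  0.        ,  0.        ,  1.        ]])}
wrist {'K': array([[356.65849222,   0.        , 282.44159561],
       [  0.        , 356.65849222, 217.90939442],
       [  0.        ,   0.        ,   1.        ]]), 'hand_eye': array([[ 4.07218357e-04, -2.80701158e-01,  9.59795131e-01,
         2.12185696e-02],
       [ 9.99999874e-01,  3.97333438e-04, -3.08072358e-04,
        -1.54905466e-03],
       [-2.94882431e-04,  9.59795135e-01,  2.80701285e-01,
        -7.68764256e-02],
       [ 0.00000000e+00,  0.00000000e+00,  0.00000000e+00,
         1.00000000e+00]])}
```

View pics/side0.png

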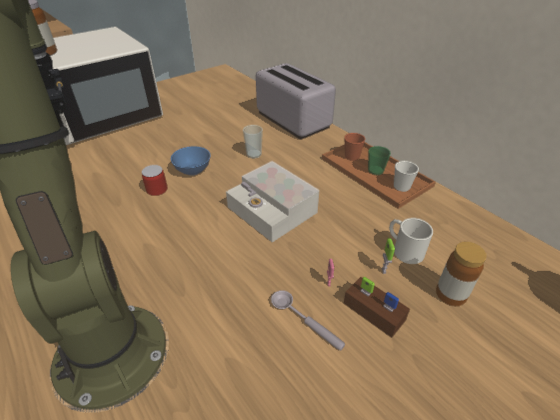

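View pics/top0.png

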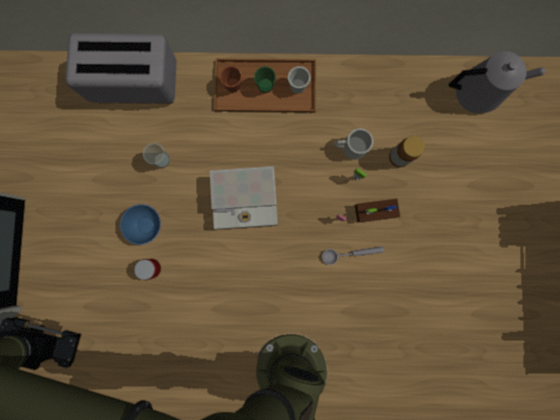

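View pics/wrist0.png

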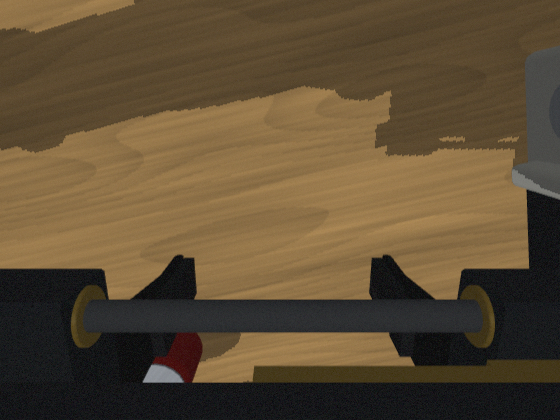

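The side and top views show the stand at about top (377,210). Its lime key is near (371,210) and its blue key near (391,209). A second, taller lime key stands near (359,174) and a pink one near (340,217); the box's lock is at about (245,216).

```bash
cat > h.py <<'E'
from bench import ctrl
import numpy as np, cv2
from scipy.spatial.transform import Rotation as R
def save(n,im): cv2.imwrite(f"pics/{n}.png",cv2.cvtColor(im,cv2.COLOR_RGB2BGR))
def cam(n,s=None):
    p=ctrl.camera_params(n)
    if n!="wrist": return p["K"],p["world_to_cam"]
    T=np.eye(4);T[:3,:3]=R.from_rotvec(s["tool_rot"]).as_matrix();T[:3,3]=s["position"]
    return p["K"],np.linalg.inv(T@p["hand_eye"])
def proj(c,X):
    K,W=c; q=K@(W[:3,:3]@np.array(X)+W[:3,3]); return q[:2]/q[2]
def ray(c,uv):
    K,W=c; d=W[:3,:3].T@np.linalg.inv(K)@np.array([uv[0],uv[1],1.]); o=-W[:3,:3].T@W[:3,3]; return o,d/np.linalg.norm(d)
def atz(c,uv,z):
    o,d=ray(c,uv); return o+d*(z-o[2])/d[2]
def tri(obs):
    A=np.zeros((3,3));b=np.zeros(3)
    for c,uv in obs:
        o,d=ray(c,uv);P=np.eye(3)-np.outer(d,d);A+=P;b+=P@o
    X=np.linalg.solve(A,b)
    return X,[np.round(proj(c,X)-uv,1) for c,uv in obs]
E
python3 - <<'E'
from h import *
np.set_printoptions(precision=4,suppress=True)
S=cam("side");T=cam("top")
print(R.from_rotvec(ctrl.get_state()["tool_rot"]).as_matrix())
for n in ("side","top"): ctrl.get_image(n)
for t in ("key_bow","key_collar","other_key_bow","key_stand","lock_face","keyway","capsule_box"):
    for n in ("side","top"):
        print(t,n,[(np.round(d["at"],1),round(d["confidence"],2)) for d in ctrl.mark_of(n,t)])
print(ctrl.get_state()["time"])
E
```

```text
[[-0.0002  0.22    0.9755]
 [-0.0014  0.9755 -0.22  ]
 [-1.     -0.0014  0.0001]]
key_bow side [(array([391.6, 247.8]), 0.83), (array([363.7, 287.7]), 0.75), (array([330.2, 266.4]), 0.43)]
key_bow top [(array([369.9, 209.3]), 0.44), (array([340.7, 216.9]), 0.39)]
key_collar side [(array([385.8, 257. ]), 0.68), (array([360.6, 290.3]), 0.61), (array([328.8, 272.9]), 0.56)]
key_collar top [(array([337.8, 216.9]), 0.63), (array([367.1, 211. ]), 0.51), (array([357.6, 178.6]), 0.43)]
other_key_bow side []
other_key_bow top [(array([391.5, 205.5]), 0.37)]
key_stand side [(array([372.6, 311. ]), 0.6)]
key_stand top [(array([373.2, 214.8]), 0.71)]
lock_face side [(array([388.1, 297.6]), 0.28)]
lock_face top []
keyway side [(array([160.3, 185.4]), 0.21)]
keyway top [(array([247.6, 214.6]), 0.56)]
capsule_box side [(array([273.5, 208.1]), 0.64), (array([308.2, 321.6]), 0.61)]
capsule_box top [(array([241.6, 199.1]), 0.75)]
0.95
```

Run:
```python
from h import *
np.set_printoptions(precision=4,suppress=True)
S=cam("side");T=cam("top")
for n,a,b in (("bow",(366,287),(370,210.3)),("lock",(256,202),(245.5,216)),("stand",(372.6,311),(373.2,214.8)),("biglime",(391,248),(359.5,174))):
    print(n,tri([(S,a),(T,b)]))
print("lock z68",atz(S,(256,202),.068),atz(T,(245.5,216),.068))
a=cv2.imread("pics/side0.png");b=cv2.imread("pics/top0.png")
o=np.hstack([cv2.resize(a[230:340,300:420],None,fx=3.3,fy=3.3,interpolation=cv2.INTER_CUBIC),cv2.resize(b[160:240,325:412],None,fx=4.5,fy=4.5,interpolation=cv2.INTER_CUBIC)[:363]])
o2=np.hstack([cv2.resize(a[160:240,220:320],None,fx=4,fy=4,interpolation=cv2.INTER_CUBIC),cv2.resize(b[160:240,200:290],None,fx=4,fy=4,interpolation=cv2.INTER_CUBIC)])
cv2.imwrite("pics/z1.png",o);cv2.imwrite("pics/z2.png",o2)
```

```text
bow (array([ 0.5014, -0.2398,  0.0698]), [array([ 0.3, -0. ]), array([-0.1,  0.1])])
lock (array([0.4772, 0.1481, 0.0713]), [array([ 0.2, -0. ]), array([-0.1,  0.1])])
stand (array([ 0.4965, -0.2671,  0.0139]), [array([-2.4,  0.1]), array([ 1.2, -1.2])])
biglime (array([ 0.6143, -0.2059,  0.0924]), [array([-1.4,  0.1]), array([ 0.7, -0.7])])
lock z68 [0.479  0.1517 0.068 ] [0.4779 0.1481 0.068 ]Traceback (most recent call last):
  File "<stdin>", line 8, in <module>
    return _nx.concatenate(arrs, 1, dtype=dtype, casting=casting)
           ~~~~~~~~~~~~~~~^^^^^^^^^^^^^^^^^^^^^^^^^^^^^^^^^^^^^^^
ValueError: all the input array dimensions except for the concatenation axis must match exactly, but along dimension 0, the array at index 0 has size 363 and the array at index 1 has size 360
```

Run:
```python
import cv2,numpy as np
a=cv2.imread("pics/side0.png");b=cv2.imread("pics/top0.png")
r=lambda x:cv2.resize(x,(390,390),interpolation=cv2.INTER_CUBIC)
cv2.imwrite("pics/z1.png",np.hstack([r(a[230:340,310:420]),r(b[155:245,325:415])]))
cv2.imwrite("pics/z2.png",np.hstack([r(a[155:245,220:310+10]),r(b[155:245,200:290])]))
```

```text
(no output)
```

View pics/z1.png

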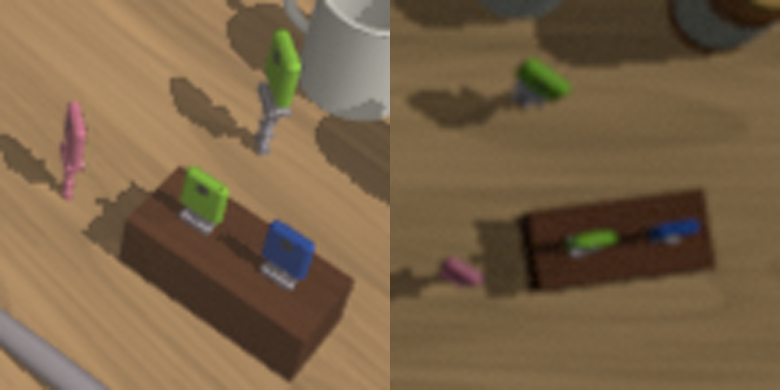

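View pics/z2.png

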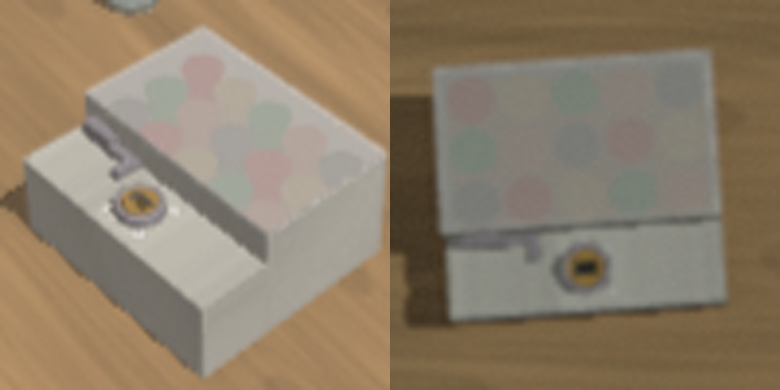

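```bash
cat >> h.py <<'E'
def Rdown(yaw): # tool x down, tool y at yaw
    c,s=np.cos(yaw),np.sin(yaw); return np.array([[0,c,s],[0,s,-c],[-1,0,0.]])
def plan(P,yaw,N,s=None):
    s=s or ctrl.get_state()
    R0=R.from_rotvec(s["tool_rot"]); p0=np.array(s["position"])
    rv=(R0.inv()*R.from_matrix(Rdown(yaw))).as_rotvec()
    d=(np.array(P)-p0)/N; Rc=R0; st=R.from_rotvec(rv/N)
    for i in range(N):
        print(np.round(Rc.inv().apply(d)*1000,1),np.round(rv/N,3)); Rc=Rc*st
    print("yaw now",np.degrees(yawof(s)))
def yawof(s):
    y=R.from_rotvec(s["tool_rot"]).as_matrix()[:,1]; return np.arctan2(y[1],y[0])
E
python3 -c "
from h import *
plan((.478,.148,.34),np.radians(5.5),10)"
```

```text
[  6.5 -40.   43.4] [ 0.125 -0.    -0.   ]
[  6.5 -34.3  48. ] [ 0.125 -0.    -0.   ]
[  6.5 -28.   51.9] [ 0.125 -0.    -0.   ]
[  6.5 -21.3  55. ] [ 0.125 -0.    -0.   ]
[  6.5 -14.3  57.3] [ 0.125 -0.    -0.   ]
[ 6.5 -7.  58.6] [ 0.125 -0.    -0.   ]
[ 6.5  0.4 59. ] [ 0.125 -0.    -0.   ]
[ 6.5  7.7 58.5] [ 0.125 -0.    -0.   ]
[ 6.5 15.  57.1] [ 0.125 -0.    -0.   ]
[ 6.5 22.  54.8] [ 0.125 -0.    -0.   ]
yaw now 77.29250365825916
```

```bash
python3 -m crank '[6.5,-40,43.4,0.125,0,0,87, 6.5,-34.3,48,0.125,0,0,87, 6.5,-28,51.9,0.125,0,0,87, 6.5,-21.3,55,0.125,0,0,87, 6.5,-14.3,57.3,0.125,0,0,87]' && python3 -m crank '[6.5,-7,58.6,0.125,0,0,87, 6.5,0.4,59,0.125,0,0,87, 6.5,7.7,58.5,0.125,0,0,87, 6.5,15,57.1,0.125,0,0,87, 6.5,22,54.8,0.125,0,0,87]'
```

```text
time: 1.58
position: [0.3115, 0.3895, 0.3724]
tool_rot: [0.665, 1.467, -0.664]
ft_force: [0.7, 1.5, 0.8]
grip_width: 0.997
time: 2.2
position: [0.4794, 0.147, 0.3401]
tool_rot: [1.14, 1.253, -1.137]
ft_force: [0.6, 0.5, -1.1]
grip_width: 0.998
```

Run:
```python
from h import *
ctrl.get_image("wrist")
s=ctrl.get_state(); im=ctrl.get_image("wrist"); save("w1",im)
print(s["position"],np.degrees(yawof(s)),s["joint_positions"])
C=cam("wrist",s); print("proj lock",proj(C,(.478,.148,.068)))
for t in ("keyway","lock_face"):
  for d in ctrl.mark_of("wrist",t): print(t,d["at"],d["confidence"],atz(C,d["at"],.068))
```

```text
[0.48295991 0.13892286 0.33963069] 4.646712092587361 [-0.77915149  0.04423736  0.45853335  1.91249328 -0.01515624  1.18711338
 -0.23428036]
proj lock [275.67549072 206.6013965 ]
keyway [275.5, 200.2] 0.69 [0.47751177 0.15274799 0.068     ]
lock_face [278.2, 201.4] 0.7 [0.47952144 0.15201707 0.068     ]
```

View pics/w1.png

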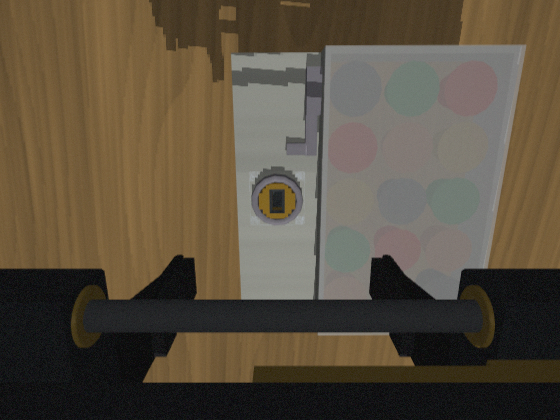

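Run:
```python
from h import *
s=ctrl.get_state(); im=ctrl.get_image("wrist"); save("w2",im)
print(s["time"],s["position"],s["qd"].round(3),np.degrees(yawof(s)))
C=cam("wrist",s)
for t in ("keyway","lock_face"):
  for d in ctrl.mark_of("wrist",t): print(t,d["at"],d["confidence"],atz(C,d["at"],.068))
save("w2z",cv2.resize(im[150:250,230:330],(600,600),interpolation=cv2.INTER_CUBIC))
```

```text
2.4 [0.47897588 0.14761679 0.3397826 ] [-0.029 -0.006 -0.048  0.005 -0.009  0.002 -0.001] 5.525379677693825
keyway [279.1, 213.1] 0.95 [0.47565255 0.15320575 0.068     ]
keyway [349.4, 198.1] 0.69 [0.52499812 0.16927947 0.068     ]
```

View pics/w2z.png

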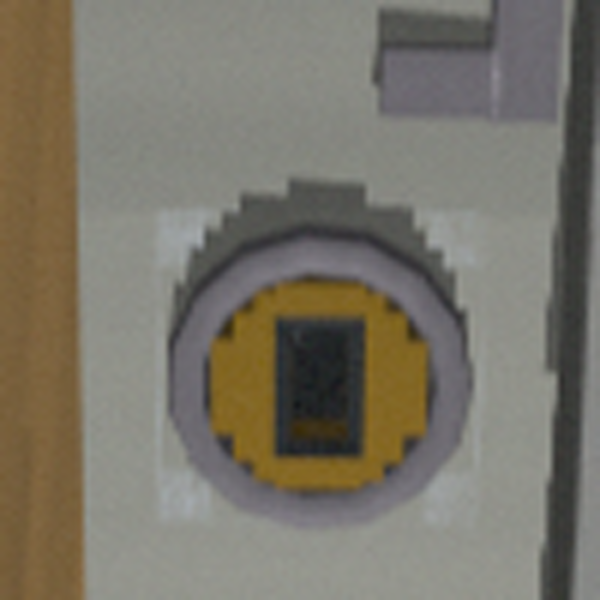

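Run:
```python
from h import *
np.set_printoptions(precision=4,suppress=True)
s=ctrl.get_state(); C=cam("wrist",s); 
for uv in ((283.2,214.5),(283.3,213.3)): print(atz(C,uv,.068))
S=cam("side");T=cam("top")
print(tri([(C,(283.2,214)),(S,(255.5,202)),(T,(245.5,216.3))]))
print(tri([(C,(283.2,214)),(T,(245.5,216.3))]))
plan((.5014,-.24,.33),np.radians(8),10)
```

```text
[0.4777 0.155  0.068 ]
[0.4777 0.1559 0.068 ]
(array([0.4776, 0.1519, 0.0667]), [array([-0.6,  4. ]), array([0.1, 0.5]), array([-1.2, -0.2])])
(array([0.4784, 0.1496, 0.0473]), [array([0.1, 0. ]), array([-0.,  0.])])
[ 1.  -1.6 39. ] [-0.004 -0.     0.   ]
[ 1.  -1.8 39. ] [-0.004 -0.     0.   ]
[ 1.  -1.9 39. ] [-0.004 -0.     0.   ]
[ 1.  -2.1 39. ] [-0.004 -0.     0.   ]
[ 1.  -2.2 39. ] [-0.004 -0.     0.   ]
[ 1.  -2.4 39. ] [-0.004 -0.     0.   ]
[ 1.  -2.5 39. ] [-0.004 -0.     0.   ]
[ 1.  -2.7 39. ] [-0.004 -0.     0.   ]
[ 1.  -2.8 39. ] [-0.004 -0.     0.   ]
[ 1. -3. 39.] [-0.004 -0.     0.   ]
yaw now 5.842151995386567
```

Run:
```python
from h import *
np.set_printoptions(precision=4,suppress=True)
for i in range(3):
    s=ctrl.get_state(); im=ctrl.get_image("wrist"); C=cam("wrist",s)
    hsv=cv2.cvtColor(im,cv2.COLOR_RGB2HSV); m=cv2.inRange(hsv,(12,120,100),(30,255,255)); m[:150]=0;m[260:]=0;m[:,:240]=0;m[:,320:]=0
    m=cv2.morphologyEx(m,cv2.MORPH_CLOSE,np.ones((15,15)))
    c=max(cv2.findContours(m,cv2.RETR_EXTERNAL,2)[0],key=cv2.contourArea); q=cv2.minEnclosingCircle(c)
    print(s["time"],s["position"],np.degrees(yawof(s)),abs(s["qd"]).max(),q,atz(C,q[0],.068))
save("w3",im)
```

```text
2.55 [0.478  0.1501 0.3399] 5.842151995386567 0.005492824143665687 ((284.0, 217.5), 18.581003189086914) [0.4785 0.1528 0.068 ]
2.6 [0.478  0.1502 0.3399] 5.856268223578928 0.0029452612449472927 ((283.685791015625, 217.99697875976562), 18.67693328857422) [0.4784 0.1525 0.068 ]
2.65 [0.478  0.1501 0.3399] 5.851949309625702 0.006650507306821964 ((283.5, 218.0), 18.848176956176758) [0.4783 0.1523 0.068 ]
```

```bash
python3 -m crank '[1,-1.6,39,-0.004,0,0,87, 1,-1.8,39,-0.004,0,0,87, 1,-1.9,39,-0.004,0,0,87, 1,-2.1,39,-0.004,0,0,87, 1,-2.2,39,-0.004,0,0,87]' && python3 -m crank '[1,-2.4,39,-0.004,0,0,87, 1,-2.5,39,-0.004,0,0,87, 1,-2.7,39,-0.004,0,0,87, 1,-2.8,39,-0.004,0,0,87, 1,-3,39,-0.004,0,0,87]'
cat > look.py <<'E'
from h import *
import sys
np.set_printoptions(precision=4,suppress=True)
n=sys.argv[1]
for i in range(10):
    s=ctrl.get_state()
    if i>=3 and abs(s["qd"]).max()<.01: break
    im=ctrl.get_image("wrist")
s=ctrl.get_state(); im=ctrl.get_image("wrist"); save(n,im); C=cam("wrist",s)
np.savez(n,p=s["position"],r=s["tool_rot"])
print(s["time"],s["position"],np.degrees(yawof(s)),abs(s["qd"]).max(),s["ft_force"],s["grip_width"])
for t in sys.argv[2:]:
  for d in ctrl.mark_of("wrist",t): print(t,np.round(d["at"],1),round(d["confidence"],2),atz(C,d["at"],.072))
E
python3 look.py k1 key_bow key_collar other_key_bow
```

```text
time: 3.32
position: [0.4898, -0.0467, 0.3349]
tool_rot: [1.12, 1.264, -1.119]
ft_force: [-0.4, 0.8, -0.6]
grip_width: 1.0
time: 3.95
position: [0.5017, -0.2416, 0.3299]
tool_rot: [1.105, 1.273, -1.104]
ft_force: [0.4, 0.0, -0.5]
grip_width: 1.001
4.25 [ 0.5017 -0.2397  0.3295] 8.101257946099071 0.007990830718088593 [-0.2313  1.1709 -0.429 ] 1.0002630760162798
key_bow [272.8  84.4] 0.9 [ 0.4823 -0.1483  0.072 ]
key_bow [469.  202.2] 0.81 [ 0.6247 -0.2041  0.072 ]
key_bow [285.1 228.3] 0.63 [ 0.5033 -0.2404  0.072 ]
key_collar [443.9 194.5] 0.98 [ 0.6064 -0.2013  0.072 ]
key_collar [273.2  88.7] 0.96 [ 0.4829 -0.1507  0.072 ]
key_collar [283.7 219. ] 0.69 [ 0.5014 -0.2338  0.072 ]
other_key_bow [288.3 307.6] 0.93 [ 0.5146 -0.3015  0.072 ]
```

View pics/k1.png

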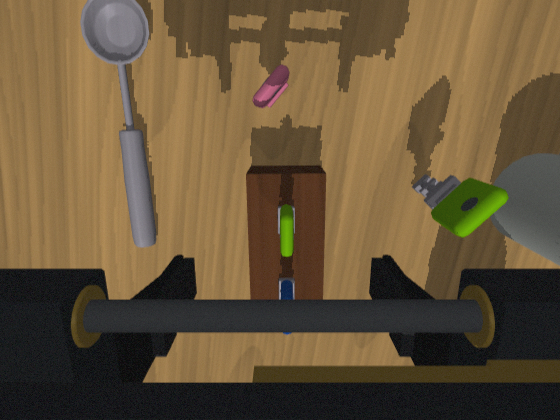

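Run:
```python
from h import *
np.set_printoptions(precision=4,suppress=True)
T=cam("top");S=cam("side")
print("jar",atz(T,(411,148),.15),"mug",atz(T,(360,141),.09),"bigkey top",tri([(T,(360,173)),(S,(389,238))]))
d=np.load("k1.npz"); s=dict(position=d["p"],tool_rot=d["r"]); C=cam("wrist",s)
print(atz(C,(287,230),.089), tri([(C,(285.1,228.3)),(T,(369.9,209.3)),(S,(364.5,287.3))]))
print([proj(C,(.5025,-.2405,z)) for z in (.072,.089)])
im=cv2.imread("pics/k1.png"); cv2.imwrite("pics/k1z.png",cv2.resize(im[160:320,200:380],None,fx=4,fy=3.7,interpolation=cv2.INTER_CUBIC))
b=cv2.inRange(cv2.cvtColor(im,cv2.COLOR_BGR2HSV),(35,100,60),(55,255,255)); b[:,380:]=0
ys,xs=np.nonzero(b);print(xs.min(),xs.max(),ys.min(),ys.max(),xs.mean(),ys.mean())
print(np.polyfit(ys,xs,1))
```

```text
jar [ 0.6819 -0.3447  0.15  ] mug [ 0.717  -0.2062  0.09  ] bigkey top (array([ 0.6099, -0.1993,  0.1237]), [array([ 0.2, -0.2]), array([-0.4,  0. ])])
[ 0.5038 -0.2359  0.089 ] (array([ 0.5027, -0.2395,  0.0682]), [array([-0.8, -3. ]), array([-0.3,  0.8]), array([ 1.9, -0.3])])
[array([283.8713, 228.3329]), array([283.942 , 236.3932])]
280 293 204 256 286.3515509601182 230.63072378138847
[  0.0106 283.9081]
```

View pics/k1z.png

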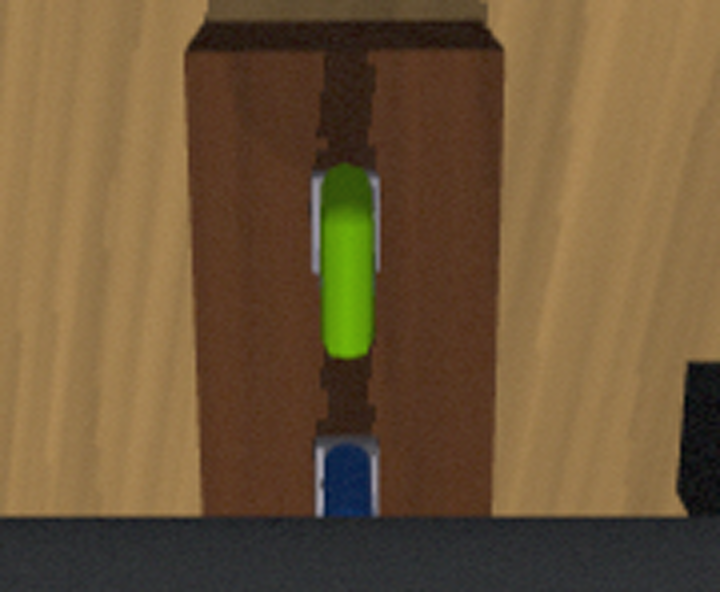

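Run:
```python
from h import *
np.set_printoptions(precision=4,suppress=True)
d=np.load("k1.npz"); s=dict(position=d["p"],tool_rot=d["r"]); C=cam("wrist",s)
print(atz(C,(287,236),.089),R.from_rotvec(s["tool_rot"]).as_matrix()[:,0])
X,e=tri([(C,(287,236)),(cam("top"),(370,209.5)),(cam("side"),(367,280.5))]);print(X,e)
plan((.504,-.240,.246),np.radians(8.1),4)
```

```text
[ 0.5044 -0.24    0.089 ] [-0.0002  0.0012 -1.    ]
[ 0.5031 -0.2375  0.0893] [array([-1.5, -3.6]), array([ 0.6, -0.2]), array([ 0.3, -0.1])]
[20.9  0.6  0.1] [-0. -0. -0.]
[20.9  0.6  0.1] [-0. -0. -0.]
[20.9  0.6  0.1] [-0. -0. -0.]
[20.9  0.6  0. ] [-0. -0. -0.]
yaw now 8.08738284162733
```

```bash
python3 -m crank '[20,0.6,0.1,0,0,0,40, 22,0.6,0.1,0,0,0,40, 22,0.6,0.1,0,0,0,40, 20,0.6,0,0,0,0,40, 0,0,0,0,0,0,40]' 50; python3 look.py k2
```

```text
time: 5.08
position: [0.5029, -0.2408, 0.2435]
tool_rot: [1.105, 1.275, -1.109]
ft_force: [0.1, -0.3, 0.3]
grip_width: 0.528
5.275 [ 0.5041 -0.2416  0.2465] 7.955294363260361 0.004846367791027312 [ 0.4596 -0.7397  0.3895] 0.46952050111419685
```

View pics/k2.png

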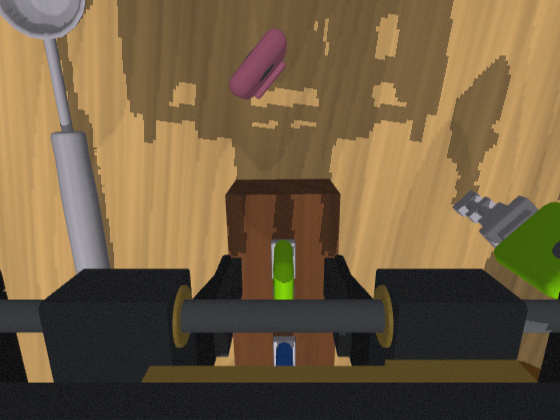

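```bash
python3 -m crank '[0,0,-1.5,0,0,0,0, 0,0,0,0,0,0,0, 0,0,0,0,0,0,0, 0,0,0,0,0,0,0, 0,0,0,0,0,0,0]' 50; python3 -m crank '[0,0,0,0,0,0,0, 0,0,0,0,0,0,0, -15,0,0,0,0,0,0, -20,0,0,0,0,0,0, -20,0,0,0,0,0,0]' 50
```

```text
time: 5.95
position: [0.5035, -0.2399, 0.2457]
tool_rot: [1.106, 1.272, -1.106]
ft_force: [0.6, 0.2, 0.4]
grip_width: 0.1
time: 6.58
position: [0.5033, -0.2403, 0.3027]
tool_rot: [1.106, 1.271, -1.106]
ft_force: [0.1, 0.3, -1.1]
grip_width: 0.1
```

```bash
python3 - <<'E'
from h import *
im=cv2.imread("pics/w3.png"); z=cv2.resize(im[190:246,255:311],(600,600),interpolation=cv2.INTER_CUBIC); cv2.imwrite("pics/w3z.png",z)
plan((.4783,.1525,.345),np.radians(5.85),10)
E
python3 look.py k3
```

```text
[ -4.2   3.  -39.2] [ 0.004  0.    -0.   ]
[ -4.2   2.8 -39.3] [ 0.004  0.    -0.   ]
[ -4.2   2.7 -39.3] [ 0.004  0.    -0.   ]
[ -4.2   2.5 -39.3] [ 0.004  0.    -0.   ]
[ -4.2   2.4 -39.3] [ 0.004  0.    -0.   ]
[ -4.2   2.2 -39.3] [ 0.004  0.    -0.   ]
[ -4.2   2.1 -39.3] [ 0.004  0.    -0.   ]
[ -4.2   2.  -39.3] [ 0.004  0.    -0.   ]
[ -4.2   1.8 -39.3] [ 0.004  0.    -0.   ]
[ -4.2   1.7 -39.3] [ 0.004  0.    -0.   ]
yaw now 7.945139948140969
6.875 [ 0.5031 -0.2397  0.3002] 7.964456316764724 0.0087320873534954 [-1.3439  0.3683 -0.7219] 0.10060108556582134
```

View pics/w3z.png

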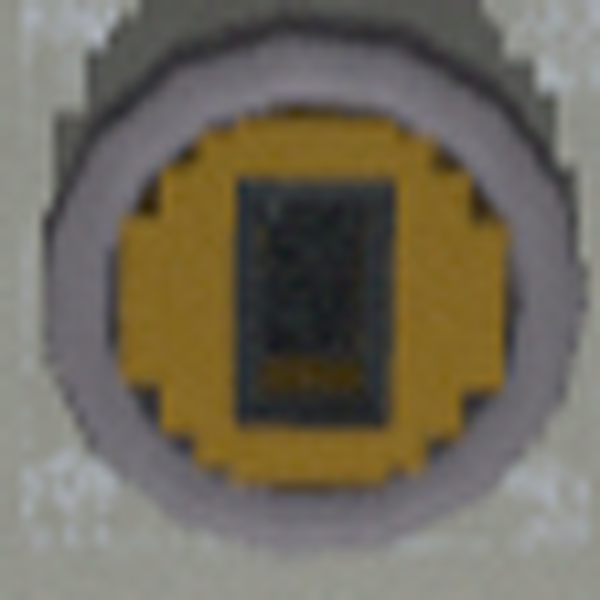

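View pics/k3.png

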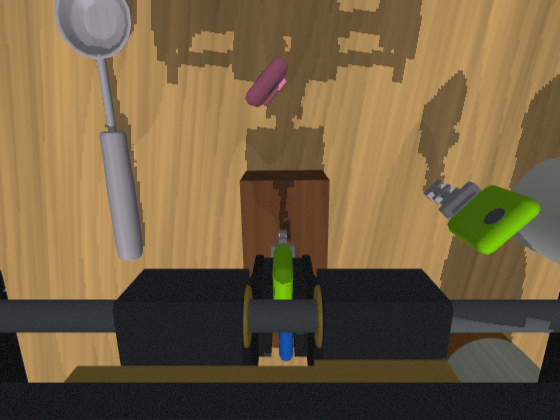

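```bash
cat > ov.py <<'E'
from h import *
import sys
# overlay held key model at tool offset (dy,dz), bow mid depth bx, rot a about x
n=sys.argv[1]; bx,dy,dz,a=map(float,sys.argv[2:6])
p=ctrl.camera_params("wrist"); W=np.linalg.inv(p["hand_eye"]); C=(p["K"],W)
im=cv2.imread(f"pics/{n}.png"); k=4; x0,y0=220,190
z=cv2.resize(im[y0:y0+130,x0:x0+130],None,fx=k,fy=k,interpolation=cv2.INTER_CUBIC)
def box(xa,xb,hy,hz,col):
    pts={}
    for i,x in enumerate((xa,xb)):
        q=[]
        for sy,sz in ((-1,-1),(1,-1),(1,1),(-1,1)):
            y,zz=sy*hy,sz*hz
            u=proj(C,(x,y*np.cos(a)-zz*np.sin(a)+dy,y*np.sin(a)+zz*np.cos(a)+dz)); q.append((u-(x0,y0)+.5)*k)
        cv2.polylines(z,[np.int32(q)],True,col,1); pts[i]=q
    for u,v in zip(pts[0],pts[1]): cv2.line(z,tuple(np.int32(u)),tuple(np.int32(v)),col,1)
box(bx-.017,bx+.017,.0045,.015,(0,0,255)); box(bx+.021,bx+.027,.0065,.0105,(255,255,0)); box(bx+.027,bx+.063,.0025,.006,(255,0,255))
cv2.imwrite(f"pics/{n}_ov.png",z)
E
python3 ov.py k3 .1737 0 0 0
python3 - <<'E'
from h import *
plan((.4785,.1525,.350),np.radians(5),10)
E
```

```text
[ -5.    3.  -39.2] [ 0.005 -0.     0.   ]
[ -5.    2.8 -39.2] [ 0.005 -0.     0.   ]
[ -5.    2.6 -39.2] [ 0.005 -0.     0.   ]
[ -5.    2.4 -39.2] [ 0.005 -0.     0.   ]
[ -5.    2.2 -39.2] [ 0.005 -0.     0.   ]
[ -5.    2.  -39.2] [ 0.005 -0.     0.   ]
[ -5.    1.8 -39.3] [ 0.005 -0.     0.   ]
[ -5.    1.6 -39.3] [ 0.005 -0.     0.   ]
[ -5.    1.4 -39.3] [ 0.005 -0.     0.   ]
[ -5.    1.2 -39.3] [ 0.005 -0.     0.   ]
yaw now 7.967060213759702
```

View pics/k3_ov.png

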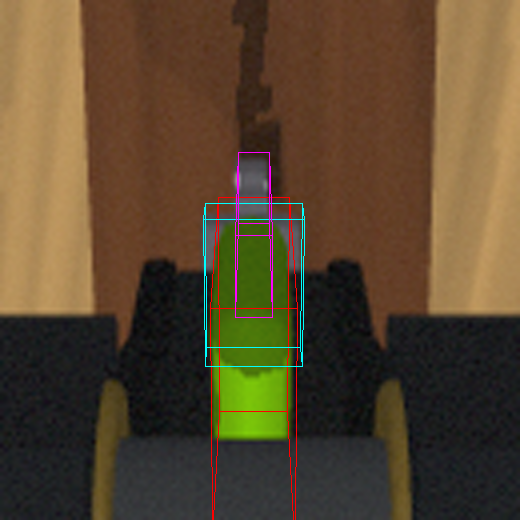

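```bash
python3 -m crank '[-5,3,-39.2,0.005,0,0,0, -5,2.8,-39.2,0.005,0,0,0, -5,2.6,-39.2,0.005,0,0,0, -5,2.4,-39.2,0.005,0,0,0, -5,2.2,-39.2,0.005,0,0,0]' && python3 -m crank '[-5,2,-39.2,0.005,0,0,0, -5,1.8,-39.3,0.005,0,0,0, -5,1.6,-39.3,0.005,0,0,0, -5,1.4,-39.3,0.005,0,0,0, -5,1.2,-39.3,0.005,0,0,0]'; python3 look.py l1;  python3 ov.py l1 .1737 0 0 0
```

```text
time: 7.55
position: [0.4906, -0.0426, 0.3253]
tool_rot: [1.124, 1.262, -1.126]
ft_force: [0.6, 0.3, -0.9]
grip_width: 0.098
time: 8.18
position: [0.4783, 0.1534, 0.3502]
tool_rot: [1.143, 1.25, -1.145]
ft_force: [0.2, 0.3, -0.7]
grip_width: 0.096
8.475 [0.4788 0.1511 0.3502] 5.005722882217252 0.0076497624708379815 [-0.9226  0.3535 -0.4642] 0.09619437587861825
```

View pics/l1_ov.png

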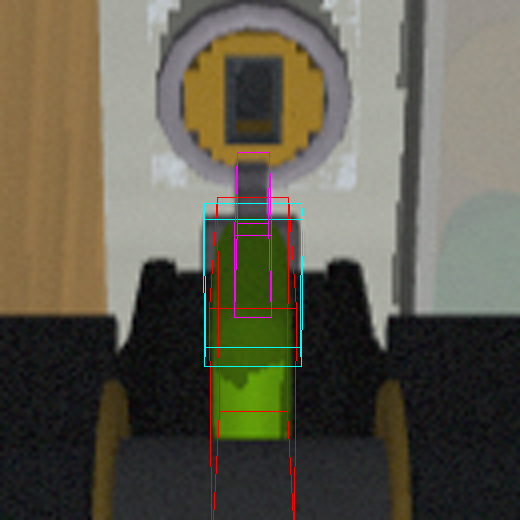

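View pics/l1.png

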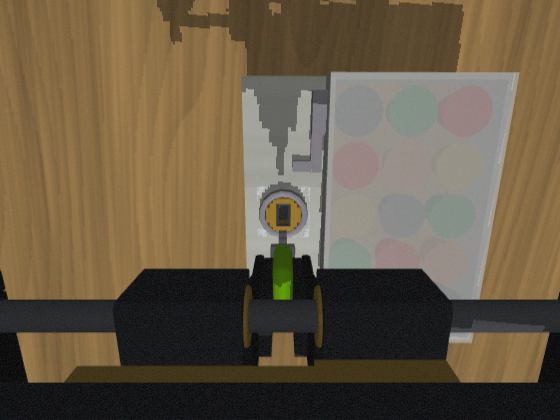

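Run:
```python
from h import *
np.set_printoptions(precision=4,suppress=True)
d=np.load("l1.npz"); s=dict(position=d["p"],tool_rot=d["r"]); C=cam("wrist",s)
L=atz(C,(283.2,214.6),.068); print(L)
Rm=R.from_rotvec(s["tool_rot"]).as_matrix(); print(Rm[:,0]); print("lock in tool",Rm.T@(L-s["position"])*1000)
```

```text
[0.4787 0.1525 0.068 ]
[-0.0009 -0.0011 -1.    ]
lock in tool [282.1681   0.2879  -1.7203]
```

```bash
python3 -m crank '[10,0,-0.5,0,0,0,0, 12,0.2,-0.5,0,0,0,0, 10,0,-0.4,0,0,0,0, 6,0,0,0,0,0,0, 0,0,0,0,0,0,0]'; python3 look.py l2;  python3 ov.py l2 .1737 0 0 0
```

```text
time: 9.15
position: [0.4786, 0.1537, 0.3121]
tool_rot: [1.142, 1.25, -1.144]
ft_force: [-0.1, -0.4, -0.3]
grip_width: 0.099
9.3 [0.479  0.1538 0.3131] 5.0984813233938056 0.0029179330874251276 [-0.5455  0.2218 -0.5002] 0.09631343578991966
```

View pics/l2_ov.png

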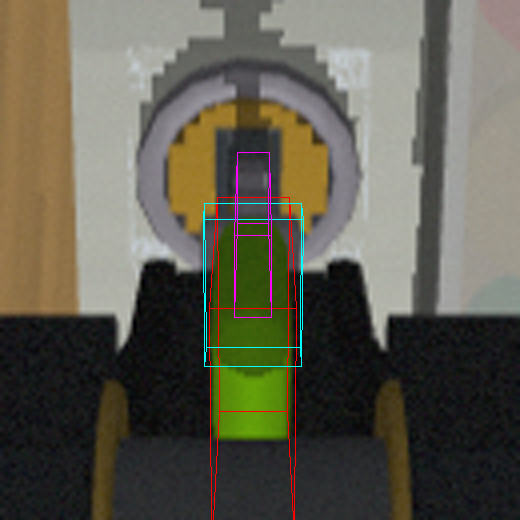

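Run:
```python
from h import *
np.set_printoptions(precision=4,suppress=True)
for n,u,v,u2,v2 in (("l1",253.5,99,253.5,56),("l2",248.5,173,249,128)):
    d=np.load(n+".npz"); s=dict(position=d["p"],tool_rot=d["r"]); C=cam("wrist",s); Rm=R.from_rotvec(s["tool_rot"]).as_matrix()
    for a,b in ((u,v),(u2,v2)):
        L=atz(C,(220+a/4-.5,190+b/4-.5),.068); print(n,L,"tool",Rm.T@(L-s["position"])*1000)
```

```text
l1 [0.4784 0.1527 0.068 ] tool [282.1681   0.0348  -1.9957]
l1 [0.4776 0.1611 0.068 ] tool [282.1592   0.0295 -10.4161]
l2 [0.4784 0.1536 0.068 ] tool [245.1166  -0.7934   0.2688]
l2 [0.4778 0.1614 0.068 ] tool [245.119   -0.7086  -7.52  ]
```

```bash
python3 -m crank '[3,-0.6,0.5,0,0,0,0, 4,0,0,0,0,0,0, 4,0,0,0,0,0,0, 4,0,0,0,0,0,0, 3,0,0,0,0,0,0]'; python3 -c "
from h import *
s=ctrl.get_state();print(s['position'],s['ft_force'],s['torque'],np.degrees(yawof(s)),s['joint_positions'])"
```

```text
time: 9.98
position: [0.4782, 0.1532, 0.2944]
tool_rot: [1.143, 1.25, -1.144]
ft_force: [-0.6, -0.2, -0.4]
grip_width: 0.097
[0.47818976 0.15321889 0.2943732 ] [-0.59044153 -0.1752896  -0.43549033] [-0.05168732  0.03444303  0.00133642] 5.09893958018889 [-0.82661082  0.09354034  0.48931046  1.9641098  -0.04938598  1.09563086
 -0.22750278]
```

```bash
python3 -m crank '[1,0,0,0.15,0,0,0, 1,0,0,0.15,0,0,0, 1,0,0,0.12,0,0,0, 1,0,0,0.04,0,0,0, 1,0,0,0.04,0,0,0]' 60
cat > st.py <<'E'
from h import *
np.set_printoptions(precision=3,suppress=True)
s=ctrl.get_state();print(s['position']*1000,"depth",round((.2687+.036-s['position'][2])*1000,1),"F",s['ft_force'],"M",s['torque'],"turn",round(np.radians(5.1)-yawof(s),3))
E
python3 st.py
```

```text
time: 10.6
position: [0.4785, 0.1533, 0.2902]
tool_rot: [1.507, 0.985, -1.505]
ft_force: [-0.4, -0.5, 2.3]
grip_width: 0.099
[478.537 153.325 290.19 ] depth 14.5 F [-0.43  -0.471  2.278] M [-0.091  0.118  0.036] turn 0.501
```

```bash
python3 -m crank '[1,0,0,-0.1,0,0,0, 1,0,0,-0.18,0,0,0, 1,0,0,-0.18,0,0,0, 1,0,0,-0.18,0,0,0, 1,0,0,-0.18,0,0,0]'; python3 st.py;  python3 -m crank '[1,0,0,-0.18,0,0,0, 0,0,0,0,0,0,0, 0,0,0,0.12,0,0,0, 0,0,0,0.18,0,0,0, 0,0,0,0.18,0,0,0]'; python3 st.py
```

```text
time: 11.22
position: [0.4788, 0.1533, 0.2866]
tool_rot: [0.9, 1.377, -0.897]
ft_force: [-4.3, -1.2, 12.8]
grip_width: 0.097
[478.794 153.3   286.554] depth 18.1 F [-4.291 -1.159 12.768] M [-0.377  0.966 -0.076] turn -0.326
time: 11.85
position: [0.4783, 0.1532, 0.2838]
tool_rot: [1.133, 1.256, -1.133]
ft_force: [1.1, -0.9, -0.2]
grip_width: 0.099
[478.313 153.232 283.754] depth 20.9 F [ 1.082 -0.923 -0.197] M [-0.082 -0.001 -0.046] turn -0.014
```

```bash
python3 -m crank '[1,0,0,0.18,0,0,0, 1,0,0,0.18,0,0,0, 1,0,0,0.14,0,0,0, 1,0,0,-0.1,0,0,0, 1,0,0,-0.18,0,0,0]'; python3 st.py;  python3 -m crank '[0,0,0,-0.18,0,0,0, 0,0,0,-0.18,0,0,0, 0,0,0,-0.18,0,0,0, 0,0,0,-0.18,0,0,0, 0,0,0,0,0,0,0]'; python3 st.py
```

```text
time: 12.48
position: [0.4789, 0.1534, 0.2801]
tool_rot: [1.288, 1.157, -1.285]
ft_force: [-1.2, 0.3, 8.9]
grip_width: 0.101
[478.94  153.429 280.07 ] depth 24.6 F [-1.224  0.271  8.86 ] M [-0.298  0.359  0.042] turn 0.195
time: 13.1
position: [0.4786, 0.1533, 0.2791]
tool_rot: [0.752, 1.436, -0.751]
ft_force: [-0.2, 0.2, 0.9]
grip_width: 0.098
[478.554 153.296 279.087] depth 25.6 F [-0.185  0.247  0.903] M [-0.002 -0.059 -0.042] turn -0.518
```

```bash
python3 -m crank '[1,0,0,0.12,0,0,0, 1,0,0,0.18,0,0,0, 1,0,0,0.18,0,0,0, 1,0,0,0.18,0,0,0, 0,0,0,0.18,0,0,0]'; python3 st.py;  python3 -m crank '[0,0,0,0.16,0,0,0, 0,0,0,0,0,0,0, 0,0,0,-0.14,0,0,0, 0,0,0,-0.18,0,0,0, 0,0,0,-0.18,0,0,0]'; python3 st.py
```

```text
time: 13.72
position: [0.4787, 0.1533, 0.276]
tool_rot: [1.385, 1.086, -1.383]
ft_force: [-2.1, -0.9, 7.8]
grip_width: 0.101
[478.71  153.313 276.023] depth 28.7 F [-2.094 -0.913  7.751] M [-0.361  0.563  0.178] turn 0.329
time: 14.35
position: [0.4782, 0.1532, 0.2746]
tool_rot: [1.127, 1.26, -1.127]
ft_force: [-0.0, 0.6, -0.8]
grip_width: 0.103
[478.189 153.246 274.625] depth 30.1 F [-0.016  0.553 -0.811] M [ 0.067 -0.145 -0.022] turn -0.022
```

```bash
python3 -m crank '[1,0,0,-0.18,0,0,0, 1,0,0,-0.18,0,0,0, 1,0,0,-0.14,0,0,0, 1,0,0,0.1,0,0,0, 1,0,0,0.18,0,0,0]'; python3 st.py;  python3 -m crank '[0,0,0,0.18,0,0,0, 0,0,0,0.04,0,0,0, 1,0,0,0,0,0,0, 1,0,0,0,0,0,0, 1,0,0,0,0,0,0]'; python3 st.py
```

```text
time: 14.98
position: [0.4784, 0.1532, 0.27]
tool_rot: [0.971, 1.343, -0.97]
ft_force: [-0.5, -0.4, -1.1]
grip_width: 0.095
[478.416 153.188 270.005] depth 34.7 F [-0.489 -0.396 -1.075] M [-0.073  0.038 -0.018] turn -0.231
time: 15.6
position: [0.4785, 0.1532, 0.2684]
tool_rot: [1.129, 1.259, -1.129]
ft_force: [-5.1, -2.5, 18.0]
grip_width: 0.099
[478.474 153.175 268.419] depth 36.3 F [-5.066 -2.458 18.001] M [-0.63   1.563  0.028] turn -0.019
```

```bash
python3 - <<'E'
from h import *
im=ctrl.get_image("side"); w=ctrl.get_image("wrist"); save("h1",np.hstack([cv2.resize(im[120:250,190:320],(390,390),interpolation=cv2.INTER_CUBIC),cv2.resize(w[190:320,220:350],(390,390),interpolation=cv2.INTER_CUBIC)]))
E
python3 st.py
```

```text
[478.441 153.171 268.486] depth 36.2 F [-4.239 -2.148 12.415] M [-0.544  1.257 -0.002] turn -0.019
```

View pics/h1.png

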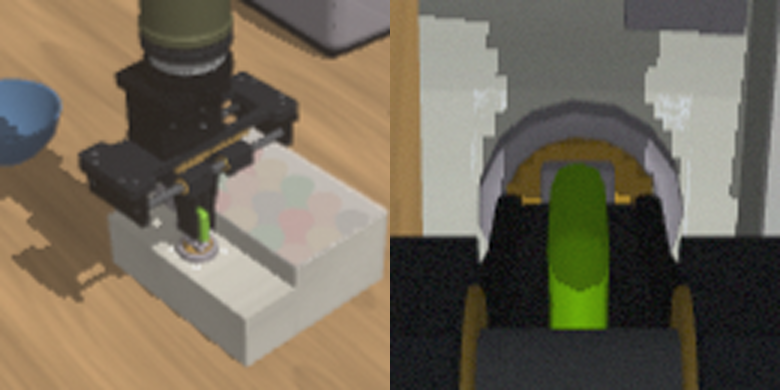

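```bash
python3 -m crank '[-0.5,0,0,0.15,0,0,0, 0,0,0,0.18,0,0,0, 0,0,0,0.18,0,0,0, 0,0,0,0.18,0,0,0, 0,0,0,0.18,0,0,0]'; python3 st.py;  python3 -m crank '[0,0,0,0.18,0,0,0, 0,0,0,0.18,0,0,0, 0,0,0,0.15,0,0,0, 0,0,0,0.1,0,0,0, 0,0,0,0.1,0,0,0]'; python3 st.py
```

```text
time: 16.32
position: [0.4787, 0.1535, 0.2686]
tool_rot: [1.75, 0.743, -1.747]
ft_force: [-2.7, -0.5, 8.7]
grip_width: 0.1
[478.714 153.505 268.583] depth 36.1 F [-2.656 -0.452  8.74 ] M [-0.24   0.646  0.067] turn 0.856
time: 16.95
position: [0.4788, 0.1535, 0.2686]
tool_rot: [2.174, 0.106, -2.171]
ft_force: [-2.3, -0.5, 8.1]
grip_width: 0.102
[478.768 153.51  268.569] depth 36.1 F [-2.341 -0.485  8.075] M [-0.258  0.624  0.134] turn 1.564
```

```bash
python3 -m crank '[0,0,0,0.06,0,0,0, 0,0,0,0.05,0,0,0, 0,0,0,0.04,0,0,0, 0,0,0,0.03,0,0,0, 0,0,0,0,0,0,0]'; python3 st.py
python3 - <<'E'
from h import *
im=ctrl.get_image("side"); t=ctrl.get_image("top"); w=ctrl.get_image("wrist"); save("t1",np.hstack([cv2.resize(im[120:250,190:320],(390,390),interpolation=cv2.INTER_CUBIC),cv2.resize(w[120:320,180:380],(390,390),interpolation=cv2.INTER_CUBIC)]))
E
```

```text
time: 17.58
position: [0.4788, 0.1535, 0.2686]
tool_rot: [-2.181, 0.087, 2.178]
ft_force: [-0.9, -0.2, 8.6]
grip_width: 0.1
[478.772 153.478 268.569] depth 36.1 F [-0.867 -0.185  8.646] M [-0.118  0.71   0.104] turn 1.741
```

View pics/t1.png

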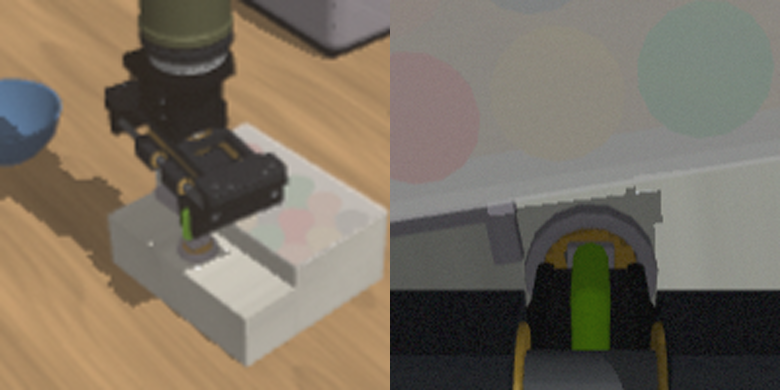

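```bash
python3 -m crank '[0,0,0,0.03,0,0,0, 0,0,0,0.03,0,0,0, 0,0,0,0.02,0,0,0, 0,0,0,0,0,0,0, 0,0,0,0,0,0,0]'; python3 st.py
```

```text
time: 18.35
position: [0.4788, 0.1535, 0.2686]
tool_rot: [-2.138, 0.171, 2.136]
ft_force: [-1.0, -0.3, 9.0]
grip_width: 0.099
[478.778 153.458 268.575] depth 36.1 F [-1.004 -0.267  8.968] M [-0.158  0.652  0.143] turn 1.82
```

```bash
python3 - <<'E'
from h import *
w=ctrl.get_image("wrist"); save("t2f",w); save("t2",cv2.resize(w[200:320,210:350],None,fx=5.5,fy=5,interpolation=cv2.INTER_CUBIC))
E
python3 st.py
```

```text
[478.769 153.456 268.564] depth 36.1 F [-2.271 -0.715  8.695] M [-0.147  0.596  0.105] turn 1.82
```

View pics/t2.png

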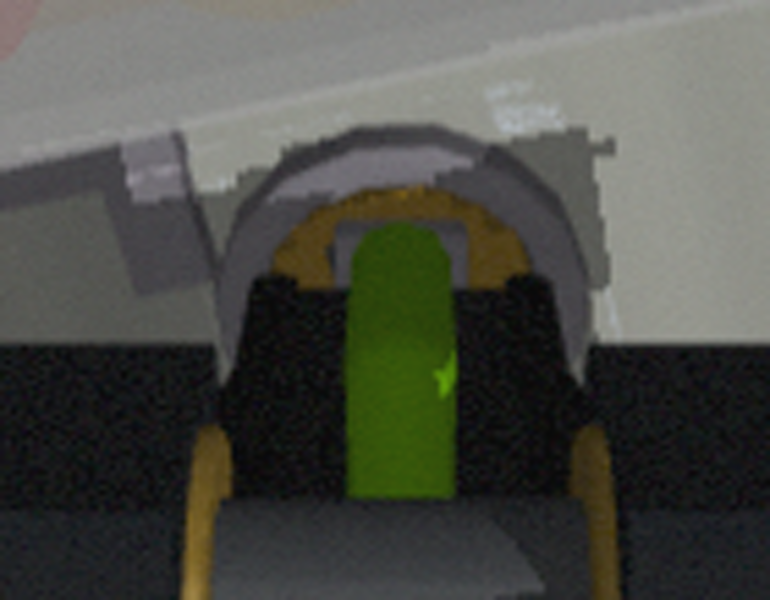

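Run:
```python
from h import *
np.set_printoptions(precision=4,suppress=True)
def pose(p,rot): return dict(position=np.array(p),tool_rot=np.array(rot))
s1=pose((.47877,.15348,.26857),(-2.181,.087,2.178)); s=ctrl.get_state()
print(atz(cam("wrist",s1),(246.7,252.3),.066),atz(cam("wrist",s),(249.1,257),.066), s["time"])
d=np.load("l1.npz"); print([atz(cam("wrist",dict(position=d["p"],tool_rot=d["r"])),(u,v),.066) for u,v in ((293,170),(322,170))])
a=cv2.imread("pics/l1.png"); cv2.imwrite("pics/l1z.png",cv2.resize(a[80:240,240:360],None,fx=4,fy=3.7))
```

```text
[0.4852 0.1711 0.066 ] [0.4836 0.1698 0.066 ] 18.4
[array([0.4847, 0.1886, 0.066 ]), array([0.5061, 0.1905, 0.066 ])]
```

View pics/l1z.png

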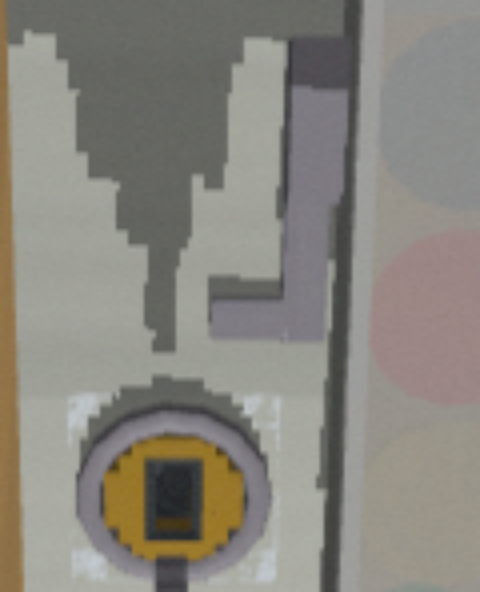

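```bash
python3 -m crank '[0,0,0,0.04,0,0,0, 0,0,0,0.04,0,0,0, 0,0,0,0.02,0,0,0, 0,0,0,0,0,0,0, 0,0,0,0,0,0,0]'; python3 st.py
python3 - <<'E'
from h import *
w=ctrl.get_image("wrist"); save("t3",cv2.resize(w[200:320,210:350],None,fx=5.5,fy=5,interpolation=cv2.INTER_CUBIC))
E
python3 st.py
```

```text
time: 19.02
position: [0.4788, 0.1535, 0.2686]
tool_rot: [-2.084, 0.271, 2.081]
ft_force: [-1.7, 0.3, 8.5]
grip_width: 0.097
[478.834 153.487 268.587] depth 36.1 F [-1.652  0.262  8.516] M [-0.18   0.554  0.223] turn 1.92
[478.833 153.51  268.582] depth 36.1 F [-1.128 -1.323  8.265] M [-0.153  0.579  0.22 ] turn 1.92
```

View pics/t3.png

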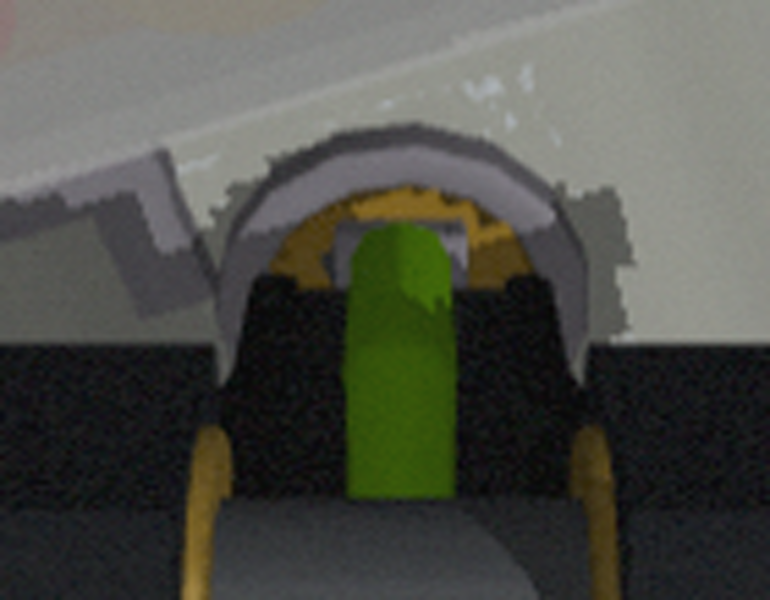

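```bash
python3 -m crank '[0,0,0,0.02,0,0,0, 0,0,0,0,0,0,0, 0,0,0,0,0,0,0, 0,0,0,0,0,0,0, 0,0,0,0,0,0,0]'; python3 st.py
python3 - <<'E'
from h import *
a=ctrl.get_image("side"); b=ctrl.get_image("top"); save("f1",np.hstack([cv2.resize(a[:,150:480],(390,500)),cv2.resize(b[100:300,190:420],(390,340),interpolation=cv2.INTER_CUBIC) if 0 else cv2.resize(b[80:300,190:420],(390,500))]))
E
python3 st.py
```

```text
time: 19.7
position: [0.4789, 0.1535, 0.2686]
tool_rot: [-2.072, 0.29, 2.069]
ft_force: [-1.7, -1.7, 8.0]
grip_width: 0.099
[478.86  153.509 268.575] depth 36.1 F [-1.677 -1.668  7.952] M [-0.133  0.551  0.269] turn 1.94
[478.893 153.483 268.599] depth 36.1 F [-1.541  0.165  7.808] M [-0.224  0.549  0.24 ] turn 1.94
```

View pics/f1.png

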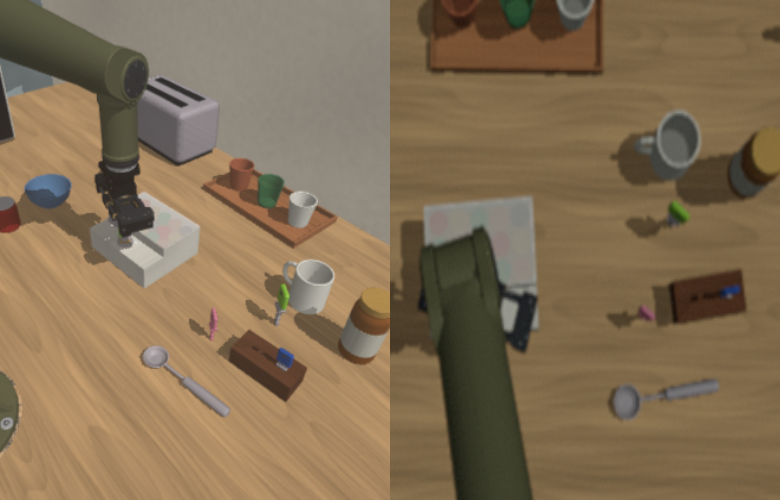

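The side and top views show the blue key still in the stand, its neighbour slot empty, and everything else where it was. The key is held turned against its stop, so I'm handing in.

```bash
python3 -c "
from bench import ctrl
print(ctrl.close_job())"; python3 st.py
```

```text
the job is handed in; nothing more can be done
None
the job is handed in; nothing more can be done
```

The key with the lime-green bow is fully home in the box lock and turned clockwise as far as it goes. I handed the job in at about 20 s, still gripping the key and holding it turned; no verdict was reported.

**What I did:** I took the smaller lime-green key out of the stand and left the larger lime one and the pink one alone. I worked it past the wafers with swings of about ±0.5 rad, then turned it.

**Last checks:**
- **Fully home:** the blade was about 36 mm deep. Pushing further only raised the force (about 18 N at most), and the key turned freely past 0.55 rad.
- **Turned:** the tool turned about 1.94 rad, more than the 1.72 rad I expected from the stop plus play. I put the difference down to give in the grip. At the end the moment rose from about 0.12 to 0.24–0.27 N m, against about 0.124 N m from the spring alone, so the key is against its stop.
- **Latch:** in the wrist pictures the bolt had moved about 18 mm as the key turned.
- **Other things:** the blue key is still in the stand and everything else looks unmoved.

**Disagreement between views:** the top camera placed the lock about 4 mm from where the wrist camera did. I used the wrist camera, and the key went in there without resistance.

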